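# Show the round filter to the inspection camera against the lamp

## Robot

A 6-joint arm with a two-finger parallel gripper is mounted at the origin on the work surface. World frame = base frame: x ahead of the robot, y to its left, z up, the work surface at z = 0. Lengths are in m, angles in degrees, forces in N, time in s.
With the tool pointing down it reaches from about 0.35 to 0.875 m from the base axis. Payload 4.2 kg.
Tool frame: the origin (TCP) lies on the front face of the gripper's body, between the roots of the fingers; the fingertips stand finger_overhang ahead of it and the grasp point (between the pads) lies 51 mm ahead of it (finger_overhang is the distance from the TCP to the fingertips, in m); z points along the fingers, y is the line along which they close (so a half turn about z gives the same grasp; the last joint's range is limited). The gripper opens to 87 mm and grips with 3 to 60 N. Pads are 19 mm wide; open, the fingers measure 117 mm over their backs; the gripper's body (75 mm by 190 mm) begins 51 mm behind the grasp point.
Start: joints at [79.332, 22.042, 0.453, 0, -68.411, -14.817], TCP at [0.269, 0.564, 0.292] pointing down, gripper open.
Joint ranges: [-179.83, 179.83], [-69.29, 118.12], [-61.27, 80.66], [-181.25, 117.63], [-171.15, -9.14], [-177.46, 177.46]. Speed limits (degrees/s): [159.86, 159.86, 180, 180, 180, 180].

## Interface

Orientations are given as a 3x3 rotation matrix whose columns are the frame's x, y, z axes.
In Python, from station import sense, capture, camera_model, finish_job, finger_overhang gives the robot as it stands. The module is installed in compiled form; this text tells all that it offers.
- The arm moves only by the tool jog_arm, never from a script. Its argument "rows" is a list that holds one entry, the list of rows, each a list of 4 numbers: the shift along the tool's x, y, z in m, then the turn about the tool's z in rad. A call has 1 to 20 rows; each row shifts and turns the commanded pose from where the row before left it, along the tool's axes as they then stand; what a row does not reach is not made up. A row lasts 1/8 s, in which the tool goes at most 62.5 mm and 10.7 degrees, less where a joint would pass 70% of its speed; a pose out of reach is approached as far as the arm can. A call is refused whole if a number of a shift passes 0.0625 or a number of a turn 0.188, either way. A call with a gripper value outside its range is refused whole. "claw" is the opening, from 0 (shut) to 1 (fully open), set as the call begins (left out, the last holds). The fingers move at their own pace and stop on an object; the grip force is fixed at half the most. Time passes only in rows, so rows that do not move let the fingers close. It gives the time, the measured TCP pose, the force, the opening and the grip force at its end, in the units of the state.
- sense(): the state, without advancing time (a new reading comes with each control period).
- capture(name): name is "scene" or "side" or "wrist"; returns the picture (384x512x3 uint8, red, green, blue); there is no depth.
- camera_model(name): a dict with "fovy" (degrees; the focal length in pixels is half the picture's height over the tangent of half this angle, whatever the lens; pixels are square), "cx", "cy" (the principal point, pixels), "eye" and "rotation" of the camera in the world. Camera axes: x right, y down, z forward; pixel columns grow to the right and rows downward; lengths in m; the calibration is good to about 2 mm. A picture is of the moment at which its call begins: read the wrist's pose just before it. camera_model takes no time and is no camera call; for the wrist camera it gives the pose at the moment of the call.
- finish_job(): hands the job in; it is judged then, once.
The state is a dict: "time_s": time; "joints": joint angles; "joint_velocities": joint speeds; "effort": joint torques, N m; "tcp_pos": TCP position; "ee_rot": TCP orientation; "wrist_force": force on the tool from outside, world axes, zero at the start; "moment": the same for the moment, N m; "gripper_width": opening from 0.0 (shut) to 1.0 (fully open); "gripper_force": force on a finger pad.
Only numpy, scipy, OpenCV 4.12 (cv2) and the standard library are available. Lean on these libraries where they do the work, as an engineer would, in place of code of your own. Each camera call takes 0.05 s, during which the arm holds its last target. There are 200 camera calls.

## Task

Pull the lamp's shutter knob fully out until it snaps open and leave it open, then take the filter with the round glass out of the rack by its tab, without touching its glass, and hold it up in the light beam: upright with the tab on top, glass square to the beam and centred on it, halfway between the lamp hood and the camera lens. Finish holding it there still, in the air and touching nothing else; leave the other two filters, the oil bottle and the air blower where they are.

Things in the scene. Friction and masses are not known exactly. Their poses are not given: they have to be found in the camera images.
- bench_rig: Fixed inspection bench: aluminium optical rail, 50 wide, 600 long, 30 mm high, with a white lamphouse on its +y end and a small camera on its -y end, facing each other. Origin under the middle of the beam, on the work surface; x across the rail (shutter knob on the -x side), y along the beam from camera to lamp, z up. Beam axis 140 mm up. A dark line across the rail marks the middle of the gap.
- lamp_hood (a point): Centre of the lamp hood's mouth (46 mm diameter), 100 mm from inspection_point along the rig's +y. Behind it, from 25 to 60 mm, the black shutter housing (120 wide, 100 high), then the lamphouse 120 x 120 x 130 mm, top 210 mm above the work surface, with fins to 215 mm behind the mouth. Axes as the bench rig.
- camera_lens (a point): Centre of the camera lens's front (42 mm diameter), 100 mm from inspection_point along the rig's -y; the lens is 65 mm long with a 47 mm focus ring, the square camera body behind it 62 mm, top 172 mm above the work surface. Axes as the bench rig.
- inspection_point (a point): Where the centre of the filter's glass is to be held: on the beam's axis, halfway between hood and lens (200 mm apart), 140 mm above the work surface. Axes as the bench rig: y along the beam, z up.
- shutter (a joint): Travel of the lamp's push-pull shutter rod in m: 0 = pushed home (shut, the start), 0.036 = fully out (open). It moves out along the rig's -x. A snap spring holds it at either end: 3 to 4 N pulls it; it resists to mid-travel and then helps; let go near the middle it may stay there, so pull to the stop.
- shutter_knob (a point): Centre of the shutter knob: black cylinder, 20 mm diameter, 16 mm long, axis along the rig's x, on a 6 mm steel rod from the shutter housing's -x side. At home it is at rig x -100, y +142.5, z 155 mm, some 32 mm clear of the housing; it moves with the rod. Free above, below and beside: pinch it across the rig's y from above.
- round_filter_center (a point): Centre of the round glass (42 mm diameter) of the filter to show; turns with it. x: glass normal (both faces alike), y: width, z: up to the tab. Dark metal mount, 6 mm thick (x), 54 wide, from 38 mm below to 28 mm above this point; on top of it the tab, 6 thick, 20 wide, from 28 to 58 mm above this point (its centre 43 mm above). About 60 g.
- round_filter_glass: The glass of the round filter (same centre and axes as round_filter_center), not to be touched by the fingers.
- filter_rack: Fixed grey rack, block 56 (x) x 232 (y) x 26 mm high; origin under its centre, z up. Three slots 16 mm deep (floor at 10 mm) at y -75, 0 and +75 mm each hold one filter upright, glass normal along the rack's x, about 1 mm play each way; which filter is in which slot changes. A filter lifted 16 mm is clear of its slot.
- square_filter_center (a point): Centre of the glass of another filter with the same mount and tab, but a square glass (42 x 42 mm). To be left alone.
- narrow_filter_center (a point): Centre of the glass of a third filter with the same mount and tab, but a narrow upright glass (16 mm wide, 42 mm high). To be left alone.
- oil_bottle: Small brown immersion-oil bottle, 34 mm diameter, 75 mm high; origin under its centre. To be left alone.
- air_blower: Black rubber air blower standing upright with its nozzle on top, 58 mm diameter, 118 mm high; origin under its centre. To be left alone.
Not all that is in view belongs to the job. What is meant by the filter_rack is not blue, and is the larger of those in its own colour.

How it is judged:
By the outcome, as a careful person would: the job done as asked, in the order asked, and still so for the second after the job is handed in, while the arm keeps its last pose, push and grip.
It also fails if it takes over 48 s, if anything falls off the work surface, if the arm or the gripper's body presses on something with over 40 N, if the wrist force passes 120 N, or if a joint passes its speed limit or range.

## Working session

There is one attempt and no reset: what is moved stays moved. The work goes in short steps, Python scripts to look and compute and a tool call to move; the robot and the scene stay as the last step left them, time stands still between calls to the robot, and variables do not carry over. Pictures are saved under pics/ and viewed, at most 10 in all, crops included, and the job is handed in when it is done.

Besides the shell and the picture viewer there is one more tool, called after "Emit:" as name(argument=value, ...), one argument or row to a line, values as JSON. jog_arm: Moves the arm, as the interface text tells. Its arguments: {"type":"object","properties":{"rows":{"type":"array"},"claw":{"type":"number"}},"required":["rows"]}

```bash
mkdir -p pics
python3 - <<'E'
from station import *
import cv2,numpy as np
print(finger_overhang); s=sense(); print(s['time_s'],s['tcp_pos'],s['ee_rot'],s['gripper_width'])
ims=[]
for n in("scene","side","wrist"):
    m=camera_model(n);print(n,m)
    i=capture(n)[:,:,::-1];cv2.imwrite(f'pics/{n}0.png',i);ims.append(i)
cv2.imwrite('pics/a.png',cv2.resize(ims[0],(800,600),interpolation=cv2.INTER_CUBIC))
cv2.imwrite('pics/b.png',cv2.resize(ims[1],(800,600),interpolation=cv2.INTER_CUBIC))
E
```

```text
0.0697
0.0 [0.26870188 0.56376622 0.29115476] [[ 9.02621413e-01 -4.30434500e-01 -8.52476651e-04]
 [-4.30435328e-01 -9.02619075e-01 -2.05750575e-03]
 [ 1.16159773e-04  2.22408481e-03 -9.99997520e-01]] 1.0028490275091155
scene {'fovy': 48.73392572732952, 'cx': 252.3302086758491, 'cy': 202.62032840350588, 'eye': array([ 1.37344715, -0.5581027 ,  0.87699774]), 'rotation': array([[ 0.49224105,  0.5343847 , -0.68711843],
       [ 0.87013444, -0.28052793,  0.40517914],
       [ 0.02376562, -0.79733122, -0.6030739 ]])}
side {'fovy': 43.750513581486075, 'cx': 250.03060571005915, 'cy': 191.18086653523716, 'eye': array([ 0.28519644, -0.93579422,  0.75291515]), 'rotation': array([[ 0.97284435, -0.12892322,  0.19223076],
       [-0.23145269, -0.54858351,  0.8034213 ],
       [ 0.00187497, -0.8260962 , -0.56352599]])}
wrist {'fovy': 60.48877279202526, 'cx': 255.71220226422733, 'cy': 193.07168493100193, 'eye': array([0.34172503, 0.52905826, 0.38450774]), 'rotation': array([[-0.42984738, -0.86333514, -0.26435518],
       [-0.90289495,  0.41212855,  0.12219153],
       [ 0.00345608,  0.29120867, -0.95665332]])}
```

View pics/a.png

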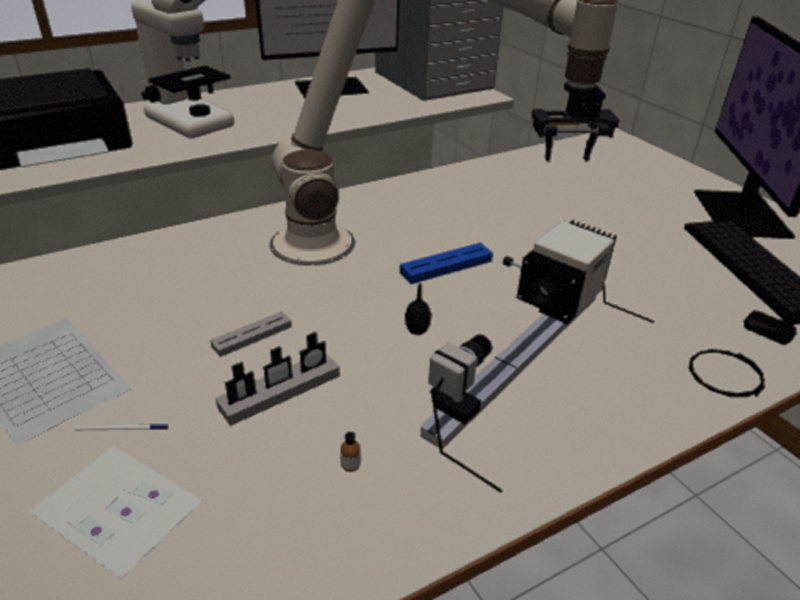

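View pics/b.png

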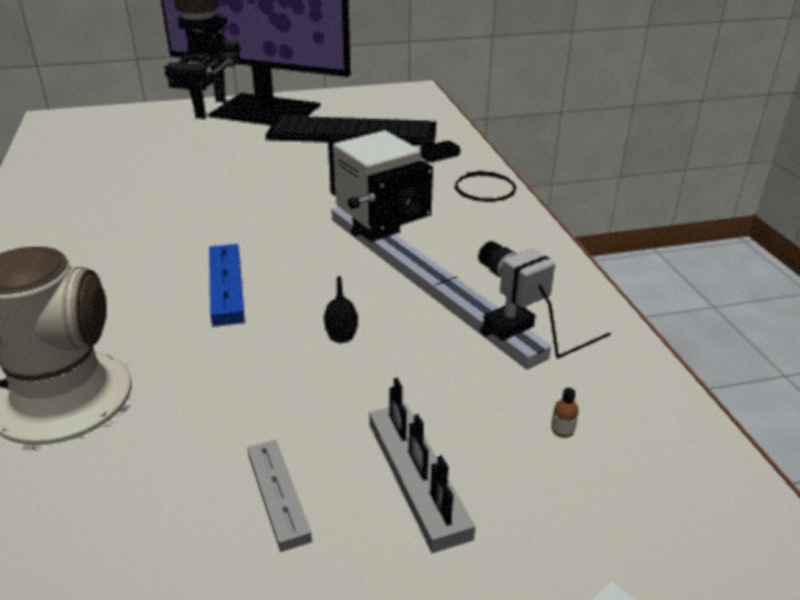

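Scene view (800x600): the racks are a small empty grey one at (250,333), a larger grey one holding filters at (278,387), and a blue one at (446,262). The larger grey one fits the description. The round filter is probably the right-hand one at (313,353). The knob is at (508,261). Enlarging to confirm.

Run:
```python
import cv2,numpy as np
def crop(im,x0,y0,x1,y1,s): return cv2.resize(im[y0:y1,x0:x1],None,fx=s,fy=s,interpolation=cv2.INTER_CUBIC)
def put(c,i,x,y): c[y:y+i.shape[0],x:x+i.shape[1]]=i
a=cv2.imread('pics/scene0.png');b=cv2.imread('pics/side0.png')
c=np.zeros((600,800,3),np.uint8)
put(c,crop(a,265,135,400,285,4),260-0,0) # x=265+(u-260)/4
put(c,crop(a,135,205,222,272,3),0,0)   
put(c,crop(b,230,240,305,355,3),0,210) # v
c=np.clip(c.astype(float)*1.5,0,255).astype(np.uint8)
cv2.imwrite('pics/c.png',c)
d=np.zeros((600,800,3),np.uint8)
put(d,crop(b,205,80,360,235,3.8),0,0)
put(d,crop(a,190,205,215,240,8),595,0)
d=np.clip(d.astype(float)*1.5,0,255).astype(np.uint8)
cv2.imwrite('pics/d.png',d)
```

```text
(no output)
```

View pics/c.png

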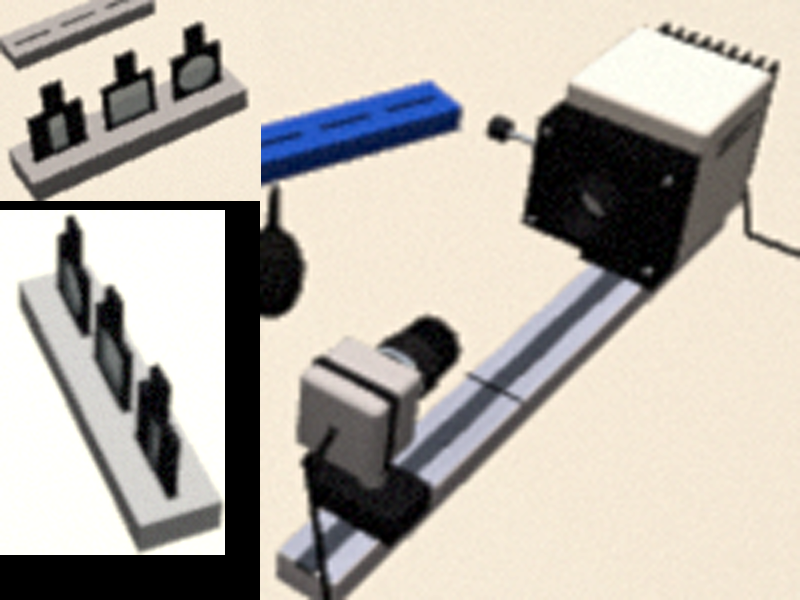

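View pics/d.png

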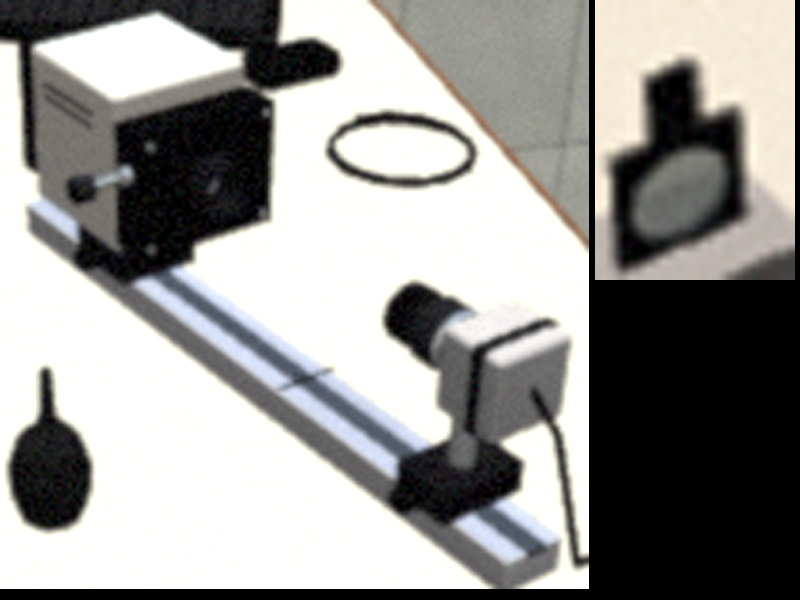

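The enlarged crop confirms the right-hand filter of the larger grey rack has the round (elliptical) glass. The middle one is square and the left one narrow. Now fitting the rig and rack poses.

```bash
cat > h.py <<'E'
import numpy as np
from station import camera_model
from scipy.optimize import least_squares
def proj(m,P):
    f=192/np.tan(np.radians(m['fovy'])/2)
    q=(np.atleast_2d(P)-m['eye'])@m['rotation']
    return q[:,:2]/q[:,2:]*f+[m['cx'],m['cy']]
def place(p,L):
    c,s=np.cos(p[2]),np.sin(p[2]); L=np.atleast_2d(L)
    return np.c_[p[0]+c*L[:,0]-s*L[:,1],p[1]+s*L[:,0]+c*L[:,1],L[:,2]]
def fit(obs,p0):   # obs: list of (model, local points, pixels)
    r=lambda p:np.concatenate([(proj(m,place(p,L))-u).ravel() for m,L,u in obs])
    s=least_squares(r,p0,loss='soft_l1',f_scale=.7); print(s.x[:2].round(4),np.degrees(s.x[2]).round(2)); print(r(s.x).reshape(-1,2).round(1).tolist()); return s.x
E
python3 - <<'E'
from h import *
A=camera_model('scene');B=camera_model('side');a=np.array
L1=a([[-25,0,30],[25,0,30],[-100,142.5,155],[-60,160,210],[60,160,210]])/1e3
u1=a([[467,374],[522,401],[501,127],[568,88],[710,137]])-[260,0]; u1=u1/4+[265,135]
L2=a([[-25,0,30],[25,0,30],[-100,142.5,155],[-60,160,210],[-25,-300,30],[25,-300,30]])/1e3
u2=a([[278,388],[333,369],[82,188],[115,102],[500,563],[560,541]])/3.8+[205,80]
rig=fit([(A,L1,u1),(B,L2,u2)],[.6,.1,0])
print('knob',place(rig,[-.1,.1425,.155]),'insp',place(rig,[0,0,.14]))
T=[[0,75,106],[0,0,106],[0,-75,106]]
for y0 in (np.radians(-20),np.radians(20)):
  L3=a(T+[[-28,-116,26],[28,-116,26],[28,116,26]])/1e3
  u3=a([[193,27],[125,56],[52,86],[9,152],[36,182],[247,95]])/3+[135,205]
  L4=a(T+[[-28,116,26],[28,-116,26],[-28,-116,26]])/1e3
  u4=(a([[71,217],[108,288],[155,368],[18,283],[220,503],[140,527]])-[0,210])/3+[230,240]
  rk=fit([(A,L3,u3),(B,L4,u4)],[.5,-.2,y0])
print('round',place(rk,[0,.075,.048]))
np.savez('p.npz',rig=rig,rk=rk)
E
```

```text
[0.6384 0.1294] 19.46
[[-0.4, -0.1], [-0.4, 0.4], [1.2, 0.2], [0.7, -2.5], [0.3, -0.5], [-1.1, -0.0], [-1.0, -0.3], [-0.3, -1.3], [-0.2, -2.7], [15.5, 13.4], [15.4, 11.8]]
knob [[0.49660423 0.23048832 0.155     ]] insp [[0.63836045 0.12943672 0.14      ]]
[ 0.4785 -0.2761] 6.77
[[0.3, -0.4], [-0.1, -0.7], [-0.3, -0.7], [-0.2, -1.3], [-0.7, 0.3], [0.1, -2.4], [0.4, 1.0], [1.6, 0.9], [1.2, 1.1], [-0.5, -1.9], [0.3, -2.4], [-0.7, -1.9]]
[ 0.4785 -0.2761] 6.77
[[0.3, -0.4], [-0.1, -0.7], [-0.3, -0.7], [-0.2, -1.3], [-0.7, 0.3], [0.1, -2.4], [0.4, 1.0], [1.6, 0.9], [1.2, 1.1], [-0.5, -1.9], [0.3, -2.4], [-0.7, -1.9]]
round [[ 0.46969409 -0.20162991  0.048     ]]
```

Emit:
jog_arm(
  rows=[
    [[0.032, 0.018, -0.002, 0], [0.036, 0.021, -0.002, 0], [0.036, 0.021, -0.002, 0], [0.036, 0.021, -0.002, 0], [0.036, 0.021, -0.002, 0], [0.036, 0.021, 0, 0], [0.036, 0.021, 0, 0], [0.036, 0.021, 0, 0], [0.036, 0.021, 0, 0], [0.028, 0.016, 0, 0], [0, 0, 0, -0.157], [0, 0, 0, -0.157], [0, 0, 0, -0.157], [0, 0, 0, -0.157], [0, 0, 0, -0.157], [0, 0, 0, 0]],
  ],
  claw=1,
)

```text
time_s: 2.15
tcp_pos: [0.496, 0.232, 0.3019]
ee_rot: [[0.943, 0.332, -0.001], [0.332, -0.943, -0.0], [-0.001, 0.0, -1.0]]
wrist_force: [0.1, 0.4, -0.3]
gripper_width: 1.0
gripper_force: 0.0
```

```bash
cat >> h.py <<'E'
def delta(P,yaw):  # world TCP target, world angle of tool y (deg) -> tool-frame shift, turn
    from station import sense
    s=sense(); R=s['ee_rot']; d=R.T@(np.array(P)-s['tcp_pos'])
    y=np.degrees(np.arctan2(R[1,1],R[0,1])); t=-((yaw-y+180)%360-180)
    print('t',s['time_s'],'tcp',s['tcp_pos'].round(4),'yaw',y.round(2),'shift',d.round(4),'turn',np.radians(t).round(4),'tilt',R[:2,2].round(4),'F',s['wrist_force'].round(1),'w',round(s['gripper_width'],3),s['gripper_force'])
E
python3 - <<'E'
from h import *; from station import *; import cv2
p=np.load('p.npz');rig=p['rig']
k=place(rig,[-.102,.1425,.216])[0]; delta(k,np.degrees(rig[2])-90)
m=camera_model('wrist'); i=capture('wrist')[:,:,::-1]
cv2.imwrite('pics/w1.png',i)
for P in([-.1,.1425,.155],[-.108,.1425,.155],[-.092,.1425,.155],[-.06,.16,.21],[-.025,0,.03],[.025,0,.03]):print(P,proj(m,place(rig,P)).round(0))
cv2.imwrite('pics/w1v.png',np.clip(cv2.resize(i,(800,600))*1.5,0,255).astype('uint8'))
E
```

```text
t 2.15 tcp [0.496  0.232  0.3019] yaw -70.62 shift [-0.0018  0.0016  0.0859] turn -0.0013 tilt [-0.0006 -0.0004] F [ 0.1  0.4 -0.3] w 1.0 0.0
[-0.1, 0.1425, 0.155] [[257. 202.]]
[-0.108, 0.1425, 0.155] [[257. 212.]]
[-0.092, 0.1425, 0.155] [[257. 192.]]
[-0.06, 0.16, 0.21] [[227. 166.]]
[-0.025, 0, 0.03] [[390.  98.]]
[0.025, 0, 0.03] [[396.  47.]]
```

View pics/w1v.png

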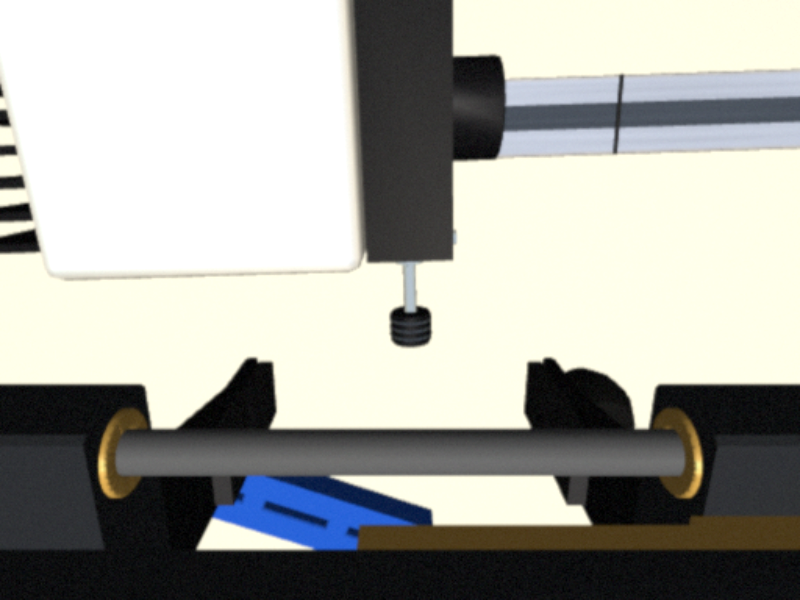

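Wrist view (800x600): the knob is at (410,326), the lamphouse corner at (360,270), and the rail mark runs (622,75)–(614,154). That is about 5 mm off the prediction, so I'm refitting with these points.

Run:
```python
from h import *; a=np.array
A=camera_model('scene');B=camera_model('side');W=camera_model('wrist')
L1=a([[-25,0,30],[25,0,30],[-100,142.5,155],[60,160,210]])/1e3
u1=(a([[467,374],[522,401],[501,127],[710,137]])-[260,0])/4+[265,135]
L2=a([[-25,0,30],[25,0,30],[-100,142.5,155]])/1e3
u2=a([[278,388],[333,369],[82,188]])/3.8+[205,80]
L3=a([[-25,0,30],[25,0,30],[-100,142.5,155],[-60,160,210],[-60,125,190]])/1e3
u3=a([[614,154],[622,75],[410,326],[360,270],[452,260]])/1.5625
fit([(W,L3,u3)],[.638,.129,.34])
rig=fit([(A,L1,u1),(B,L2,u2),(W,L3,u3)],[.638,.129,.34])
np.savez('p.npz',rig=rig,rk=np.load('p.npz')['rk'])
delta(place(rig,[-.102,.1425,.216])[0],np.degrees(rig[2])-90)
print(place(rig,[-.1,.1425,.155]),place(rig,[0,0,.14]))
```

```text
[0.6376 0.127 ] 20.58
[[-0.8, 0.4], [-1.1, 0.1], [-0.5, -1.6], [2.0, 1.3], [0.3, -0.9]]
[0.6379 0.1272] 20.57
[[-1.2, 0.1], [-1.0, 0.5], [-0.5, 0.3], [-1.2, -0.9], [-0.9, 0.5], [-1.0, 0.1], [-0.8, -0.4], [-0.8, 0.0], [-1.1, -0.3], [-0.5, -2.1], [1.9, 0.6], [0.2, -1.5]]
t 2.2 tcp [0.496 0.232 0.302] yaw -70.67 shift [-0.0058  0.0057  0.086 ] turn -0.0217 tilt [-0.0004 -0.0003] F [ 0.3 -0.5  0.3] w 1.0 0.0
[[0.49423434 0.22542196 0.155     ]] [[0.63793295 0.12715212 0.14      ]]
```

Emit:
jog_arm(
  rows=[
    [[-0.006, 0.006, 0.0, -0.022], [0, 0, 0.02, 0], [0, 0, 0.025, 0], [0, 0, 0.025, 0], [0, 0, 0.016, 0], [0, 0, 0, 0]],
  ],
)

```text
time_s: 2.95
tcp_pos: [0.4917, 0.2236, 0.2151]
ee_rot: [[0.935, 0.354, -0.003], [0.354, -0.935, -0.002], [-0.003, 0.001, -1.0]]
wrist_force: [-0.2, -0.4, 0.3]
gripper_width: 1.003
gripper_force: 0.0
```

Emit:
jog_arm(
  rows=[
    [[0, 0, 0, 0], [0, 0, 0, 0], [0, 0, 0, 0], [0, 0, 0, 0], [0, 0, 0, 0], [0, 0, 0, 0], [0, 0, 0, 0], [0, 0, 0, 0]],
  ],
  claw=0,
)

```text
time_s: 3.95
tcp_pos: [0.4923, 0.225, 0.2162]
ee_rot: [[0.935, 0.354, -0.0], [0.354, -0.935, 0.001], [0.0, -0.001, -1.0]]
wrist_force: [-1.9, 2.5, -0.3]
gripper_width: 0.216
gripper_force: 30.0
```

Emit:
jog_arm(
  rows=[
    [[-0.005, 0, 0, 0], [-0.006, 0, 0, 0], [-0.006, 0, 0, 0], [-0.006, 0, 0, 0], [-0.006, 0, 0, 0], [-0.005, 0, 0, 0], [-0.003, 0, 0, 0], [0, 0, 0, 0], [0, 0, 0, 0]],
  ],
)

```text
time_s: 5.08
tcp_pos: [0.4585, 0.2119, 0.2163]
ee_rot: [[0.935, 0.355, 0.002], [0.355, -0.935, 0.002], [0.003, -0.001, -1.0]]
wrist_force: [3.5, 5.6, -5.0]
gripper_width: 0.215
gripper_force: 30.0
```

Emit:
jog_arm(
  rows=[
    [[-0.003, 0, 0, 0], [0, 0, 0, 0]],
  ],
)

```text
time_s: 5.32
tcp_pos: [0.458, 0.2118, 0.2163]
ee_rot: [[0.935, 0.355, 0.008], [0.355, -0.935, 0.005], [0.009, -0.001, -1.0]]
wrist_force: [12.6, 4.7, -11.9]
gripper_width: 0.216
gripper_force: 30.0
```

Emit:
jog_arm(
  rows=[
    [[0, 0, 0, 0], [0, 0, 0, 0], [0, 0, 0, 0], [0, 0, 0, 0], [0, 0, 0, 0], [0, 0, -0.02, 0], [0, 0, -0.04, 0], [0, 0, -0.04, 0], [0, 0, 0, 0]],
  ],
  claw=1,
)

```text
time_s: 6.45
tcp_pos: [0.4562, 0.211, 0.3198]
ee_rot: [[0.935, 0.355, 0.006], [0.355, -0.935, 0.005], [0.008, -0.002, -1.0]]
wrist_force: [0.1, 0.6, -1.4]
gripper_width: 0.995
gripper_force: 0.0
```

Run:
```python
from h import *; from station import *; import cv2
p=np.load('p.npz');rk=p['rk'];rig=p['rig']
h=place(rk,[0,.075,.25])[0]; delta(h,np.degrees(rk[2])-180)
m=camera_model('wrist'); i=capture('wrist')[:,:,::-1]
cv2.imwrite('pics/w2v.png',np.clip(cv2.resize(i,(800,600))*1.5,0,255).astype('uint8'))
for x in(-.1,-.136):print(proj(m,place(rig,[x,.1425,.155]))*1.5625)
```

```text
t 6.45 tcp [0.4562 0.211  0.3198] yaw -69.22 shift [-0.1342  0.3908  0.068 ] turn 1.8153 tilt [0.0063 0.0046] F [ 0.1  0.6 -1.4] w 0.995 0.0
[[398.6363153  229.75647014]]
[[398.38233473 298.41027961]]
```

View pics/w2v.png

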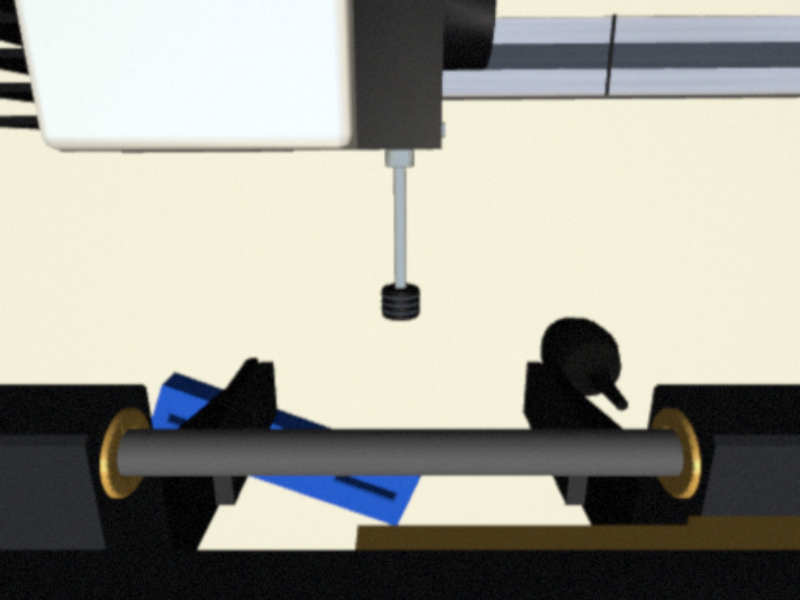

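Knob at (400,301), against (398,298) predicted for fully open: the shutter is out and stays out. On to the rack.

Emit:
jog_arm(
  rows=[
    [[-0.0134, 0.0391, 0.004, 0], [-0.0134, 0.0391, 0.007, 0], [-0.0134, 0.0391, 0.007, 0], [-0.0134, 0.0391, 0.007, 0], [-0.0134, 0.0391, 0.007, 0], [-0.0134, 0.0391, 0.007, 0], [-0.0134, 0.0391, 0.007, 0], [-0.0134, 0.0391, 0.007, 0], [-0.0134, 0.0391, 0.007, 0], [-0.0134, 0.0391, 0.007, 0]],
  ],
)

```text
time_s: 7.75
tcp_pos: [0.4674, -0.204, 0.2475]
ee_rot: [[0.935, 0.354, -0.003], [0.354, -0.935, 0.001], [-0.003, -0.002, -1.0]]
wrist_force: [-0.5, 1.4, 0.2]
gripper_width: 1.001
gripper_force: 0.0
```

Emit:
jog_arm(
  rows=[
    [[0, 0, 0, 0.15], [0, 0, 0, 0.165], [0, 0, 0, 0.165], [0, 0, 0, 0.165], [0, 0, 0, 0.165], [0, 0, 0, 0.165], [0, 0, 0, 0.165], [0, 0, 0, 0.165], [0, 0, 0, 0.165], [0, 0, 0, 0.165], [0, 0, 0, 0.165], [0, 0, 0, 0.015], [0, 0, 0, 0]],
  ],
)

```text
time_s: 9.38
tcp_pos: [0.4679, -0.2028, 0.2485]
ee_rot: [[0.12, -0.993, -0.002], [-0.993, -0.12, 0.0], [-0.0, 0.002, -1.0]]
wrist_force: [0.4, -0.3, -0.2]
gripper_width: 1.0
gripper_force: 0.0
```

Run:
```python
from h import *; from station import *; import cv2
p=np.load('p.npz');rk=p['rk']
delta(place(rk,[0,.075,.25])[0],np.degrees(rk[2])-180)
m=camera_model('wrist'); i=capture('wrist')[:,:,::-1]; cv2.imwrite('pics/w3.png',i)
for P in([0,.075,.106],[0,.065,.106],[0,.085,.106],[0,.102,.076],[0,.048,.076],[28,116,26]):print(P,(proj(m,place(rk,P))*1.5625).round(0))
cv2.imwrite('pics/w3v.png',np.clip(cv2.resize(i,(800,600))*1.8,0,255).astype('uint8'))
```

```text
t 9.375 tcp [ 0.4679 -0.2028  0.2485] yaw -173.12 shift [-0.0009 -0.0019 -0.0015] turn 0.0019 tilt [-0.0016  0.0003] F [ 0.4 -0.3 -0.2] w 1.0 0.0
[0, 0.075, 0.106] [[396. 322.]]
[0, 0.065, 0.106] [[396. 302.]]
[0, 0.085, 0.106] [[396. 341.]]
[0, 0.102, 0.076] [[396. 350.]]
[0, 0.048, 0.076] [[396. 254.]]
[28, 116, 26] [[-1201.  7013.]]
```

View pics/w3v.png

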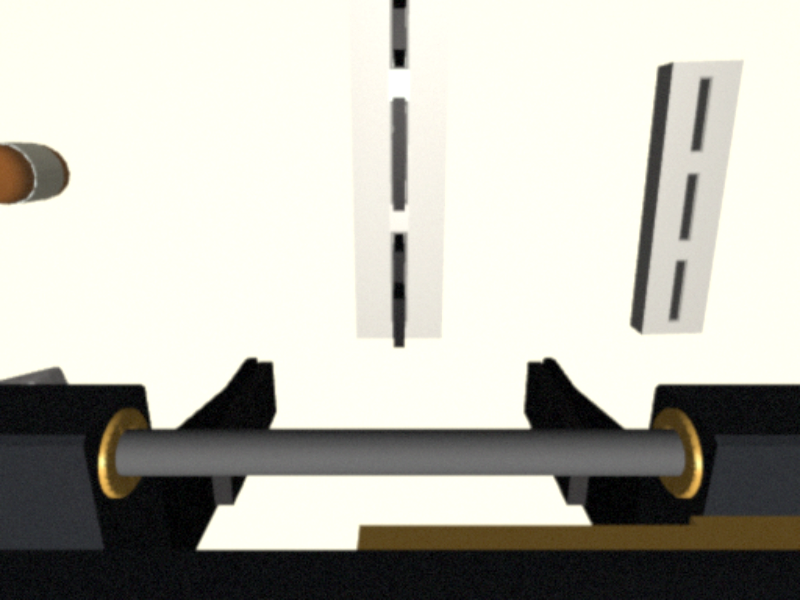

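Wrist view (800x600): the three filters line up at u≈400 and the round one is nearest (v 234–347). The finger midpoint is at u≈400, so the tool is aligned. I'll descend straight down.

Emit:
jog_arm(
  rows=[
    [[0, 0, 0.02, 0], [0, 0, 0.025, 0], [0, 0, 0.025, 0], [0, 0, 0.02, 0], [0, 0, 0.0115, 0], [0, 0, 0, 0], [0, 0, 0, 0]],
  ],
)

```text
time_s: 10.3
tcp_pos: [0.4689, -0.2029, 0.1485]
ee_rot: [[0.118, -0.993, 0.002], [-0.993, -0.118, -0.0], [0.001, -0.001, -1.0]]
wrist_force: [0.7, -0.0, 0.3]
gripper_width: 0.998
gripper_force: 0.0
```

Emit:
jog_arm(
  rows=[
    [[0, 0, 0, 0], [0, 0, 0, 0], [0, 0, 0, 0], [0, 0, 0, 0], [0, 0, 0, 0], [0, 0, 0, 0], [0, 0, 0, 0], [0, 0, 0, 0], [0, 0, 0, 0], [0, 0, 0, 0]],
  ],
  claw=0,
)

```text
time_s: 11.55
tcp_pos: [0.4683, -0.2028, 0.1477]
ee_rot: [[0.118, -0.993, 0.0], [-0.993, -0.118, -0.0], [0.0, -0.0, -1.0]]
wrist_force: [-0.1, -0.3, 0.1]
gripper_width: 0.063
gripper_force: 30.0
```

Emit:
jog_arm(
  rows=[
    [[0, 0, -0.004, 0], [0, 0, -0.008, 0], [0, 0, -0.01, 0], [0, 0, -0.02, 0], [0, 0, -0.03, 0], [0, 0, -0.035, 0], [0, 0, -0.035, 0], [0, 0, -0.035, 0], [0, 0, -0.025, 0], [0, 0, -0.01, 0], [0, 0, 0, 0]],
  ],
)

```text
time_s: 12.92
tcp_pos: [0.4681, -0.2028, 0.3601]
ee_rot: [[0.118, -0.993, 0.001], [-0.993, -0.118, 0.0], [-0.0, -0.001, -1.0]]
wrist_force: [-0.3, 0.3, -2.4]
gripper_width: 0.066
gripper_force: 30.0
```

Run:
```python
from h import *; from station import *; import cv2
p=np.load('p.npz');rig=p['rig']
delta(place(rig,[0,0,.36])[0],np.degrees(rig[2])+90)
s=sense();R=s['ee_rot'];m=camera_model('wrist'); w=capture('wrist')[:,:,::-1]; cv2.imwrite('pics/w4.png',w)
for l in([0,0,.0417],[.01,0,.0417],[-.01,0,.0417],[.027,0,.0717],[-.027,0,.0717],[.027,0,.1377]):print(l,(proj(m,s['tcp_pos']+R@l)*1.5625).round(0))
a=capture('scene')[:,:,::-1]; cv2.imwrite('pics/s4.png',a)
g=s['tcp_pos']-[0,0,.0997]; q=proj(camera_model('scene'),g)[0].round().astype(int); print(q)
c=cv2.resize(a[q[1]-25:q[1]+25,q[0]-25:q[0]+25],(300,300),interpolation=cv2.INTER_CUBIC)
c2=cv2.resize(w[100:330,150:360],None,fx=2.3,fy=2.3)
o=np.zeros((540,800,3),np.uint8);o[:300,:300]=c;o[:c2.shape[0],305:305+c2.shape[1]]=c2
cv2.imwrite('pics/v4.png',np.clip(o*1.6,0,255).astype('uint8'))
```

```text
t 12.925 tcp [ 0.4681 -0.2028  0.3601] yaw -173.24 shift [-3.076e-01 -2.074e-01  3.000e-04] turn 1.3296 tilt [0.0009 0.0003] F [-0.3  0.3 -2.4] w 0.066 29.99984338413924
[0, 0, 0.0417] [[401. 430.]]
[0.01, 0, 0.0417] [[401. 400.]]
[-0.01, 0, 0.0417] [[400. 459.]]
[0.027, 0, 0.0717] [[400. 312.]]
[-0.027, 0, 0.0717] [[400. 452.]]
[0.027, 0, 0.1377] [[400. 268.]]
[196 168]
```

View pics/v4.png

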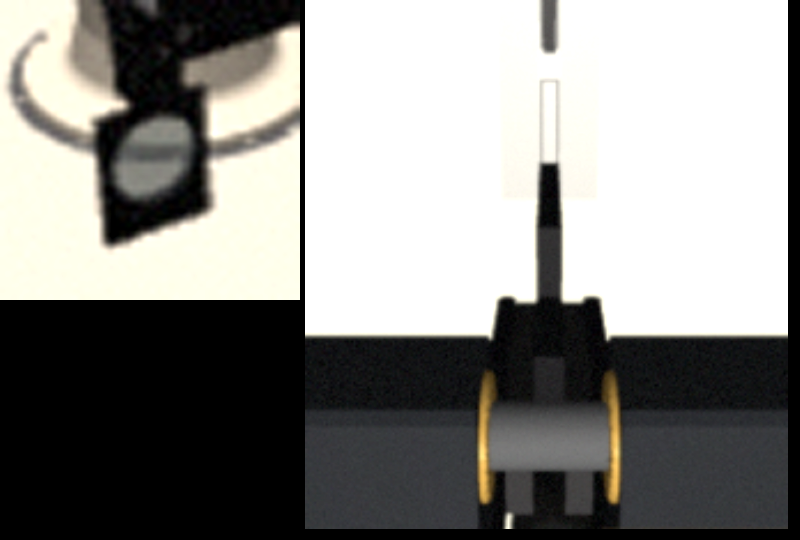

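The scene crop shows the round glass held tab-up with the fingers clear of it. The wrist crop has the mount edge at v≈310, against 312 predicted, so it is centred within 1 mm. Carrying it over the rig.

Emit:
jog_arm(
  rows=[
    [[-0.012, -0.008, 0, 0], [-0.024, -0.016, 0, 0], [-0.032, -0.0216, 0, 0], [-0.032, -0.0216, 0, 0], [-0.032, -0.0216, 0, 0], [-0.032, -0.0216, 0, 0], [-0.032, -0.0216, 0, 0], [-0.032, -0.0216, 0, 0], [-0.032, -0.0216, 0, 0], [-0.024, -0.016, 0, 0], [-0.016, -0.011, 0, 0], [-0.0076, -0.0048, 0, 0], [0, 0, 0, 0]],
  ],
)

```text
time_s: 14.65
tcp_pos: [0.6376, 0.1272, 0.3593]
ee_rot: [[0.118, -0.993, -0.001], [-0.993, -0.118, -0.0], [0.0, 0.001, -1.0]]
wrist_force: [0.2, -0.5, -0.8]
gripper_width: 0.064
gripper_force: 30.0
```

Emit:
jog_arm(
  rows=[
    [[0, 0, 0, 0.08], [0, 0, 0, 0.125], [0, 0, 0, 0.125], [0, 0, 0, 0.125], [0, 0, 0, 0.125], [0, 0, 0, 0.125], [0, 0, 0, 0.125], [0, 0, 0, 0.125], [0, 0, 0, 0.125], [0, 0, 0, 0.125], [0, 0, 0, 0.125], [0, 0, 0, 0], [0, 0, 0, 0]],
  ],
)

```text
time_s: 16.27
tcp_pos: [0.6375, 0.1264, 0.3601]
ee_rot: [[-0.936, -0.352, 0.0], [-0.352, 0.936, 0.0], [-0.0, -0.0, -1.0]]
wrist_force: [-1.0, 1.0, 0.1]
gripper_width: 0.066
gripper_force: 30.0
```

Run:
```python
from h import *; from station import *; import cv2
p=np.load('p.npz');rig=p['rig']
delta(place(rig,[0,0,.2397])[0],np.degrees(rig[2])+90)
m=camera_model('wrist'); w=capture('wrist')[:,:,::-1]; cv2.imwrite('pics/w5.png',w)
for l in([-.025,0,.03],[.025,0,.03],[.06,.16,.21],[-.06,.16,.21],[-.06,.125,.19],[.06,.125,.19]):print(l,(proj(m,place(rig,l))*1.5625).round(0))
cv2.imwrite('pics/v5.png',np.clip(cv2.resize(w,(800,600))*1.6,0,255).astype('uint8'))
```

```text
t 16.275 tcp [0.6375 0.1264 0.3601] yaw 110.62 shift [-0.0007  0.0006  0.1204] turn 0.0008 tilt [0.0002 0.0001] F [-1.   1.   0.1] w 0.066 29.999932497739792
[-0.025, 0, 0.03] [[401. 216.]]
[0.025, 0, 0.03] [[401. 276.]]
[0.06, 0.16, 0.21] [[703. 422.]]
[-0.06, 0.16, 0.21] [[748. 192.]]
[-0.06, 0.125, 0.19] [[652. 189.]]
[0.06, 0.125, 0.19] [[622. 404.]]
```

View pics/v5.png

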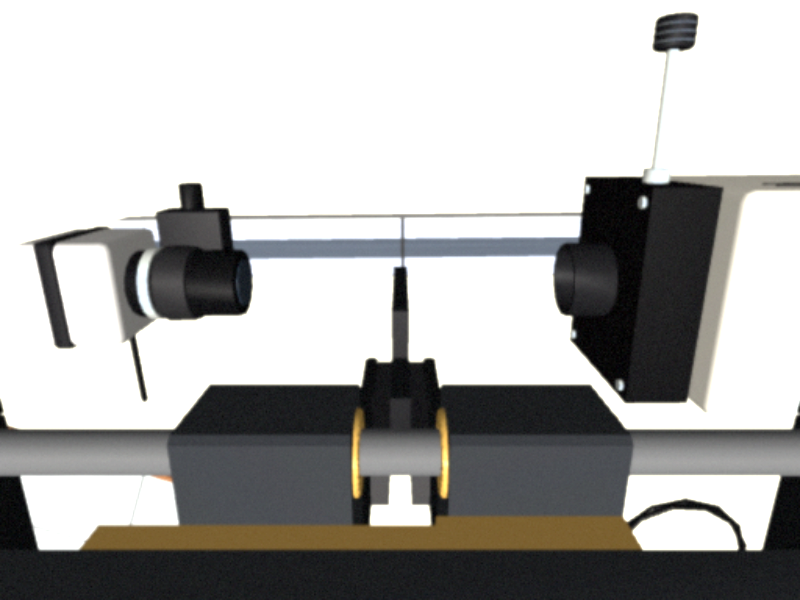

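Wrist view: the rail mark is at u=403 (v=216) and the filter at u≈400. The hood mouth edge is at 554 and the lens edge at 251, so their midpoint is 402.5. The filter is therefore 1–2 mm short toward the lamp; checking with a fit.

Run:
```python
from h import *; a=np.array
W=camera_model('wrist'); rig=np.load('p.npz')['rig']
L=a([[-25,0,30],[0,-100,140],[0,100,140],[60,125,190],[-136,142.5,155]])/1e3
u=a([[403,216],[243,281],[564,279],[629,402],[676,32]])/1.5625
print('old resid',((proj(W,place(rig,L))-u)*1.5625).round(1).tolist())
r=fit([(W,L,u)],rig)
for q in(r,(r+rig)/2): delta(place(q,[0,0,.2397])[0],np.degrees(q[2])+90)
```

```text
old resid [[-1.7, 0.4], [-0.6, -1.7], [-3.1, 0.7], [-7.6, 2.0], [-1.3, 3.0]]
[0.6373 0.1289] 21.19
[[0.2, 0.3], [1.6, 0.0], [0.0, -0.5], [-1.9, 0.0], [-0.0, -0.0]]
t 16.325 tcp [0.6375 0.1266 0.36  ] yaw 110.61 shift [-0.0007  0.0023  0.1203] turn -0.0101 tilt [0.0002 0.0001] F [ 0.3 -0.3 -0.7] w 0.067 29.99985644593835
t 16.325 tcp [0.6375 0.1266 0.36  ] yaw 110.61 shift [-0.0006  0.0013  0.1203] turn -0.0048 tilt [0.0002 0.0001] F [ 0.3 -0.3 -0.7] w 0.067 29.99985644593835
```

Emit:
jog_arm(
  rows=[
    [[-0.0006, 0.0017, 0.008, -0.007], [0, 0, 0.02, 0], [0, 0, 0.025, 0], [0, 0, 0.025, 0], [0, 0, 0.02, 0], [0, 0, 0.014, 0], [0, 0, 0.008, 0], [0, 0, 0, 0], [0, 0, 0, 0], [0, 0, 0, 0], [0, 0, 0, 0]],
  ],
)

```text
time_s: 17.7
tcp_pos: [0.6377, 0.1288, 0.2403]
ee_rot: [[-0.934, -0.358, 0.001], [-0.358, 0.934, 0.0], [-0.001, 0.0, -1.0]]
wrist_force: [0.4, -0.3, -0.3]
gripper_width: 0.068
gripper_force: 30.0
```

Run:
```python
from h import *; from station import *; import cv2
rig=np.load('p.npz')['rig']+[-.0003,.0009,.0055]
delta(place(rig,[0,0,.2397])[0],np.degrees(rig[2])+90)
o=[]
for n in('scene','side'):
    m=camera_model(n);i=capture(n)[:,:,::-1]
    q=proj(m,place(rig,[0,0,.14]))[0]; print(n,q, [(((proj(m,place(rig,P))[0]-q)*8+200)).round() .tolist() for P in([0,-.1,.14],[0,.1,.14],[0,0,.102],[0,0,.168])])
    M=np.float32([[8,0,200-8*q[0]],[0,8,200-8*q[1]]]); o.append(cv2.warpAffine(i,M,(400,400),flags=cv2.INTER_CUBIC))
cv2.imwrite('pics/v6.png',np.clip(np.hstack(o)*1.7,0,255).astype('uint8'))
```

```text
t 17.7 tcp [0.6377 0.1288 0.2403] yaw 110.96 shift [ 0.0004 -0.0007  0.0006] turn 0.0012 tilt [0.0009 0.0004] F [ 0.4 -0.3 -0.3] w 0.068 29.99983841087669
scene [327.35046771 203.28924495] [[47.0, 332.0], [339.0, 81.0], [187.0, 282.0], [210.0, 138.0]]
side [286.04625749 144.89370569] [[396.0, 328.0], [24.0, 85.0], [195.0, 299.0], [204.0, 125.0]]
```

View pics/v6.png

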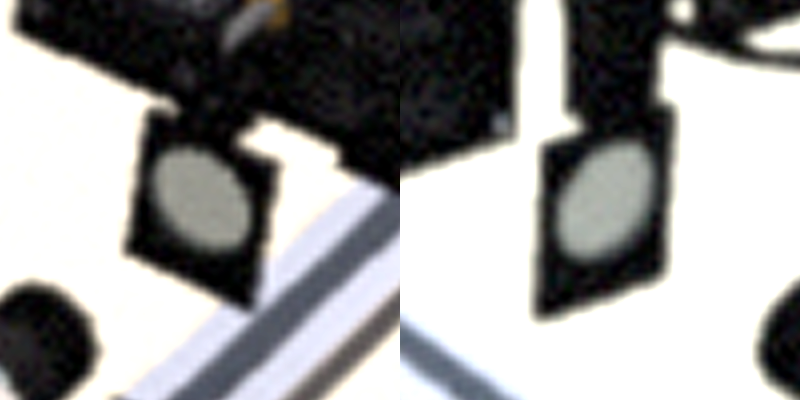

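The scene crop has the glass centre at (201,198) and the side crop at (205,200), both against a target of (200,200), within about 2 mm. The filter is upright, square, clear of everything and still, so I'm handing in.

```bash
python3 -c "
from station import *
print(finish_job())"
```

```text
the job is handed in; nothing more can be done
None
```

The job is handed in at 17.8 s of the allowed 48 s: the shutter is pulled fully out and left open, and the round-glass filter is held still by its tab at the inspection point, within about 2 mm by the scene and side cameras.

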